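# Latch the packed food box

### The arm

A 6-joint arm with a two-finger parallel gripper is mounted at the origin on a cart in front of the work surface, level with it; the furniture and walls round the work are solid. World frame = base frame: x ahead of the robot, y to its left, z up, the work surface at z = 0. Lengths are in m, angles in rad, forces in N, time in s.
With the tool pointing down it reaches from about 0.3 to 0.875 m from the base axis. Payload 6.4 kg.
Tool frame: the origin (TCP) lies at the very end of the fingers, on their centre line; the grasp point (between the pads) lies 19 mm behind it (ctrl.hold_point_z is the distance from the TCP to the grasp point, in m); y points along the fingers, x is the direction in which the jaws open and shut, and the axes are right-handed (so a half turn about y gives the same grasp; the last joint's range is limited). The gripper opens to 85 mm and grips with 20 to 120 N. Pads are 22 mm wide; open, the fingers measure 114 mm over their backs; the gripper's body (76 mm by 85 mm) begins 54 mm behind the grasp point. The pads swing forward as they close: fully open they stand 13 mm farther back than shut.
Start: joints at [1.067, 0.181, 1.607, -0, 1.354, -0.206], TCP at [0.169, 0.55, 0.231] pointing down, gripper open.
Joint ranges: [-2.99, 2.99], [-0.89, 2.07], [0.3, 2.58], [-1.14, 4.28], [0, 2.63], [-3.12, 3.12]. Speed limits (rad/s): [2.57, 2.57, 3.01, 3.14, 3.14, 3.14].

### API

Orientations are given as a unit quaternion [w, x, y, z].
In Python, from bench import ctrl, imaging gives the robot as it stands.
- The arm moves only by the shell command python3 -m jog 'ROWS'. ROWS is JSON, a list of rows, each a list of 3 entries, a list of its own where there are three numbers: the shift along the tool's x, y, z in cm, then the turn, a rotation vector about the tool's x, y, z in rad, then the finger opening in cm, from 0 to 8.54. A call has 1 to 12 rows; each row shifts and turns the pose as measured when the row begins, along the tool's axes as they then stand; what a row does not reach is not made up. A row lasts 1/12 s, in which the tool goes at most 41.7 mm and 7.16 degrees, less where a joint would pass 70% of its speed; a pose out of reach is approached as far as the arm can. A call is refused whole if a number of a shift passes 4.17 or a number of a turn 0.125, either way. A call with a gripper value outside its range is refused whole. The fingers move at their own pace and stop on an object; the grip force is fixed at half the most. Time passes only in rows, so rows that do not move let the fingers close. It gives the time, the measured TCP pose, the force and the opening at its end, in the units of the state.
- ctrl.get_obs(): the state, without advancing time (a new reading comes with each control period).
- imaging.camera(name): name is "side" or "top"; returns a dict with "frame" (480x640x3 uint8, red, green, blue), "depth" (480x640 float32, m along the optical axis (not along the pixel's ray), 0 where there is no reading), "K" (3x3 intrinsics, pixels), "R" (3x3) and "t" (3): a world point X has camera coordinates R X + t. Camera axes: x right, y down, z forward; pixel columns grow to the right and rows downward; lengths in m; the calibration is good to about 2 mm. A picture is of the moment at which its call begins.
- ctrl.hand_in(): hands the job in, once; it reports no verdict.
The state is a dict: "time_s": time; "q": joint angles; "dq": joint speeds; "joint_efforts": joint torques, N m; "eef_pos": TCP position; "eef_rot": TCP orientation; "wrist_force": force on the tool from outside, world axes, zero at the start; "torque": the same for the moment, N m; "opening": opening from 0.0 (shut) to 1.0 (fully open).
Only numpy, scipy, OpenCV 4.12 (cv2) and the standard library are available. Lean on these libraries where they do the work, as an engineer would, in place of code of your own. Each camera call takes 0.05 s, during which the arm holds its last target. There are 200 camera calls.

### The job

The food box with the blue lid is packed and ready to go: fasten its latch. Swing the wire loop over and down so that its crossbar hooks behind the keeper on the lid, then push the black lever back and fully down until it snaps over centre and stays. Leave the latch of the yellow-lidded box as it is.

Things in the scene. Friction and masses are not known exactly. Their poses are not given: they have to be found in the camera images.
- blue_box: Box to latch, fixed: white, 200 x 150 x 70 mm (x, y, z); its rear half is a flush blue lid, already shut. Origin: centre of underside; x from white front deck to lid, y left, z up. All mm below are in this frame. The black lever's pin lies along y at (-20, 0, 88). The keeper, on the lid, is a steel post 30 wide at x 22 to 32, top z 84.5, with a 5 mm lip towards +x (underside z 81.5).
- blue_lever (a joint): Blue box's lever (24 wide, 4 thick, 50 long, mm), rad: 0 = shut, flat, pointing to -x, top face z 91; pi/2 = up; 1.85 to 2.1 at start, leaning to +x (stop 2.2). It stays where left (light friction). With the bar hooked, pushing it back and down tightens from 1.2 rad, is hardest near 0.7 (about 2 N at its end); below 0.4 the pull holds it down at 0.
- blue_keeper (a joint): Travel of the blue box's keeper on its stiff spring (5 N per mm) towards the lever, m: 0 = slack; about 0.003 when the hooked loop is drawn tight.
- blue_bar (a point): Centre of the crossbar (along y, 60 long, 8 thick, mm) of the blue box's wire loop; side wires at y -24 and 24 run 69.5 to a free pivot on the lever, 16 from its pin. At start the loop stands up leaning back to -x on a stop, bar at z about 170, well above the lever's end (z about 135). Pushed to +x past upright, it falls and the bar lands on the lid just beyond the lip, z about 76.
- yellow_bar (a point): Centre of the loop's crossbar on the other box, which is built the same but has a yellow lid: not to be touched.

How it is judged:
By the outcome, as a careful person would: the job done as asked, in the order asked, and still so for the second after the job is handed in, with the robot touching nothing.
It also fails if it takes over 40 s, if anything falls off the work surface, if the arm or the gripper's body presses on something with over 40 N, if the wrist force passes 120 N, or if a joint passes its speed limit or range.

## Working session

There is one attempt and no reset: what is moved stays moved. The work goes in short steps, Python scripts to look and compute and a shell command to move; the robot and the scene stay as the last step left them, time stands still between calls to the robot, and variables do not carry over. Pictures are saved under pics/ and viewed, about 8 in all and at most 12, crops included, and the job is handed in when it is done.

```bash
ls; mkdir -p pics; python3 - <<'E'
from bench import ctrl, imaging
import cv2,numpy as np
for n in("top","side"):
    c=imaging.camera(n); cv2.imwrite(f"pics/{n}0.png",c["frame"][:,:,::-1]); np.savez(f"pics/{n}0.npz",**c)
    print(n,c["K"].round(1).tolist(),c["R"].round(3).tolist(),c["t"].round(3).tolist())
print(ctrl.get_obs())
E
```

```text
pics
top [[604.7, 0.0, 316.7], [0.0, 604.7, 240.8], [0.0, 0.0, 1.0]] [[-0.104, -0.995, 0.005], [-0.974, 0.101, -0.204], [0.202, -0.026, -0.979]] [0.037, 0.57, 1.16]
side [[468.8, 0.0, 329.0], [0.0, 468.8, 244.6], [0.0, 0.0, 1.0]] [[-0.998, -0.069, -0.006], [-0.023, 0.403, -0.915], [0.065, -0.913, -0.403]] [0.563, 0.107, 0.849]
{'time_s': 0.1, 'q': array([ 1.06668719e+00,  1.81427430e-01,  1.60790103e+00,  3.26036512e-05,
        1.35382720e+00, -2.06272233e-01]), 'dq': array([ 1.02822631e-05, -3.45216510e-03, -5.77399130e-04, -1.74600478e-03,
       -4.34725047e-05, -8.49956329e-05]), 'joint_efforts': array([ 1.06967720e-03, -4.45877337e+01, -3.52237272e+01, -2.87602197e-04,
        4.35036316e-03, -1.15310556e-05]), 'eef_pos': array([0.16844882, 0.54925394, 0.23049974]), 'eef_rot': array([-0.56843145,  0.56887193,  0.41977266, -0.42078656]), 'wrist_force': array([-0.05061923, -0.56446182, -0.63133652]), 'torque': array([-0.00723835,  0.03047035, -0.00505889]), 'opening': 1.0023565022530152}
```

View pics/top0.png

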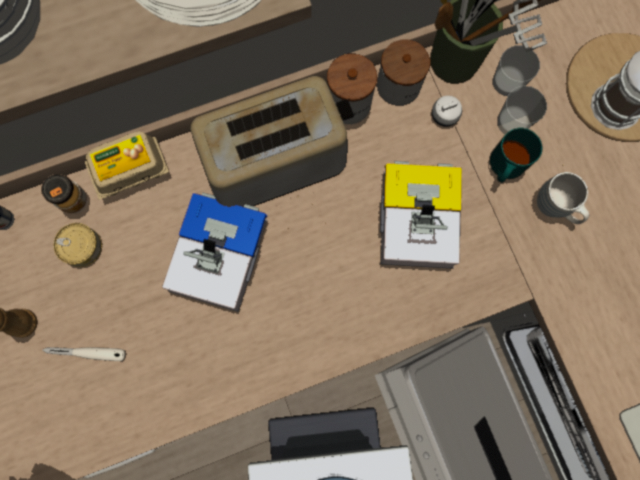

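View pics/side0.png

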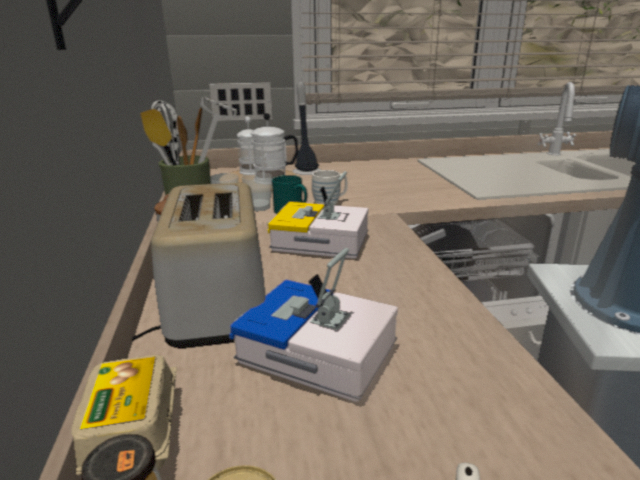

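The top view shows the blue box around (215,250), with its lid towards the toaster, its loop at (207,258) and its lever at (210,245). The side view shows the blue latch at (330,290), with the loop leaning back over the white deck.

```bash
cat > h.py <<'E'
import numpy as np,cv2
from bench import ctrl,imaging
from scipy.spatial.transform import Rotation as Ro
def cloud(c):
    d=c["depth"];v,u=np.indices(d.shape);K=c["K"]
    P=np.stack([(u-K[0,2])/K[0,0]*d,(v-K[1,2])/K[1,1]*d,d],-1)
    return (P-c["t"])@c["R"]   # R^T (P-t)
def rect(W,f,sel):
    z=W[...,2]; 
    return cv2.minAreaRect((W[sel][:,:2]*1000).astype(np.float32))
E
python3 - <<'E'
from h import *
c=dict(np.load("pics/top0.npz"));W=cloud(c);f=c["frame"].astype(int)
v,u=np.indices(f.shape[:2]);roi=(u>155)&(u<275)&(v>185)&(v<315)&(c["depth"]>0)
z=W[...,2]
top=roi&(abs(z-.07)<.008)
blue=top&(f[...,2]>f[...,0]+60)
m=cv2.morphologyEx(top.astype(np.uint8),cv2.MORPH_OPEN,np.ones((5,5)))>0
print("all",rect(W,f,m),np.median(z[top]));print("blue",rect(W,f,blue))
# white bound
A=W[m][:,:2].mean(0);B=W[blue][:,:2].mean(0);print(A,B,np.degrees(np.arctan2(*(B-A)[::-1])))
r=cv2.minAreaRect((W[m][:,:2]*1000).astype(np.float32));print(cv2.boxPoints(r))
c=dict(np.load("pics/side0.npz"));Ws=cloud(c);s=(abs(Ws[...,2]-.07)<.006)&(c["depth"]>0)&(np.hypot(Ws[...,0]-A[0],Ws[...,1]-A[1])<.14)
mm=cv2.morphologyEx(s.astype(np.uint8),cv2.MORPH_OPEN,np.ones((3,3)))>0
print("side",rect(Ws,f,mm))
E
```

```text
all ((575.9049682617188, 183.5068359375), (157.6913604736328, 207.839111328125), 68.05961608886719) 0.07137778533199812
blue ((622.4534912109375, 163.439208984375), (154.96505737304688, 91.36637115478516), 68.17227935791016)
[0.57051549 0.18236229] [0.62398482 0.16085439] -21.91232363326511
[[450.05194 149.20038]
 [642.83795  71.54303]
 [701.758   217.8133 ]
 [508.972   295.47064]]
side ((582.8905029296875, 180.76547241210938), (156.89187622070312, 231.6610870361328), 66.97228240966797)
```

```bash
cat >> h.py <<'E'
YAW=np.radians(-22.0);O=np.array([.576,.1835,0.]);RB=Ro.from_euler('z',YAW).as_matrix()
def box(W): return (W-O)@RB*1000
def world(b): return O+RB@(np.array(b,float)/1000)
E
python3 - <<'E'
from h import *
for n in("top","side"):
    c=dict(np.load(f"pics/{n}0.npz"));B=box(cloud(c));f=c["frame"].astype(int)
    near=(abs(B[...,0])<110)&(abs(B[...,1])<85)&(c["depth"]>0)
    for lo,hi in((66,74),(82,90),(90,110),(110,125),(125,140),(140,160),(160,172),(172,185)):
        s=near&(B[...,2]>lo)&(B[...,2]<hi)
        if lo>80:s&=(abs(B[...,1])<45)
        p=B[s]
        if len(p)>2: print(n,lo,hi,len(p),np.percentile(p,[2,50,98],axis=0).round().tolist())
    # edges & blue/white boundary
    t=near&(abs(B[...,2]-71)<5);bl=t&(f[...,2]>f[...,0]+60);wh=t&(f.min(-1)>150)
    for s,l in((bl,"blue"),(wh,"white")): print(l,np.percentile(B[s],[1,99],axis=0).round(1).tolist())
    dark=near&(f.max(-1)<45)&(B[...,2]>85);p=B[dark];print("lever",len(p),np.percentile(p,[2,50,98],axis=0).round().tolist() if len(p) else 0)
a=cv2.resize(cv2.imread("pics/top0.png")[180:320,150:290],None,fx=4,fy=4,interpolation=cv2.INTER_CUBIC)[:,:400]
b=cv2.resize(cv2.imread("pics/side0.png")[240:340,270:370],None,fx=4,fy=4,interpolation=cv2.INTER_CUBIC)
b=cv2.copyMakeBorder(b,0,160,0,0,cv2.BORDER_CONSTANT);cv2.imwrite("pics/c1.png",np.hstack([a,b]))
E
```

```text
top 66 74 5868 [[-101.0, -75.0, 67.0], [-5.0, -6.0, 71.0], [94.0, 73.0, 74.0]]
top 82 90 157 [[-30.0, -29.0, 82.0], [27.0, -3.0, 86.0], [106.0, 15.0, 90.0]]
top 90 110 212 [[-29.0, -31.0, 91.0], [-16.0, -5.0, 104.0], [108.0, 21.0, 110.0]]
top 110 125 165 [[-22.0, -31.0, 110.0], [-4.0, -3.0, 118.0], [109.0, 24.0, 125.0]]
top 125 140 158 [[-27.0, -28.0, 125.0], [4.0, -4.0, 131.0], [108.0, 25.0, 139.0]]
top 140 160 120 [[-31.0, -27.0, 140.0], [95.0, -7.0, 150.0], [110.0, 25.0, 159.0]]
top 160 172 96 [[-42.0, -26.0, 160.0], [94.0, -6.0, 168.0], [109.0, 25.0, 172.0]]
top 172 185 215 [[-42.0, -28.0, 172.0], [-35.0, -2.0, 176.0], [109.0, 27.0, 185.0]]
blue [[5.9, -77.6, 66.5], [94.7, 74.1, 75.6]]
white [[-102.4, -73.7, 66.8], [49.8, 72.0, 75.6]]
lever 136 [[-14.0, -12.0, 104.0], [-5.0, -1.0, 124.0], [89.0, 71.0, 594.0]]
side 66 74 7045 [[-106.0, -71.0, 67.0], [-26.0, 25.0, 72.0], [90.0, 75.0, 74.0]]
side 82 90 372 [[-35.0, -17.0, 82.0], [25.0, 12.0, 86.0], [109.0, 38.0, 90.0]]
side 90 110 711 [[-34.0, -20.0, 91.0], [85.0, 15.0, 100.0], [108.0, 37.0, 109.0]]
side 110 125 456 [[-28.0, -25.0, 110.0], [87.0, 16.0, 118.0], [109.0, 37.0, 125.0]]
side 125 140 446 [[-32.0, -25.0, 125.0], [89.0, 17.0, 132.0], [109.0, 36.0, 140.0]]
side 140 160 453 [[-38.0, -25.0, 141.0], [91.0, 21.0, 150.0], [109.0, 35.0, 159.0]]
side 160 172 279 [[-45.0, -24.0, 160.0], [93.0, 21.0, 166.0], [109.0, 33.0, 172.0]]
side 172 185 373 [[-45.0, -26.0, 172.0], [92.0, 16.0, 176.0], [109.0, 32.0, 185.0]]
blue [[2.9, -74.0, 66.7], [92.1, 76.3, 74.2]]
white [[-105.2, -73.4, 69.3], [45.5, 73.0, 74.3]]
lever 132 [[-14.0, -8.0, 112.0], [-8.0, 4.0, 125.0], [-3.0, 11.0, 133.0]]
```

View pics/c1.png

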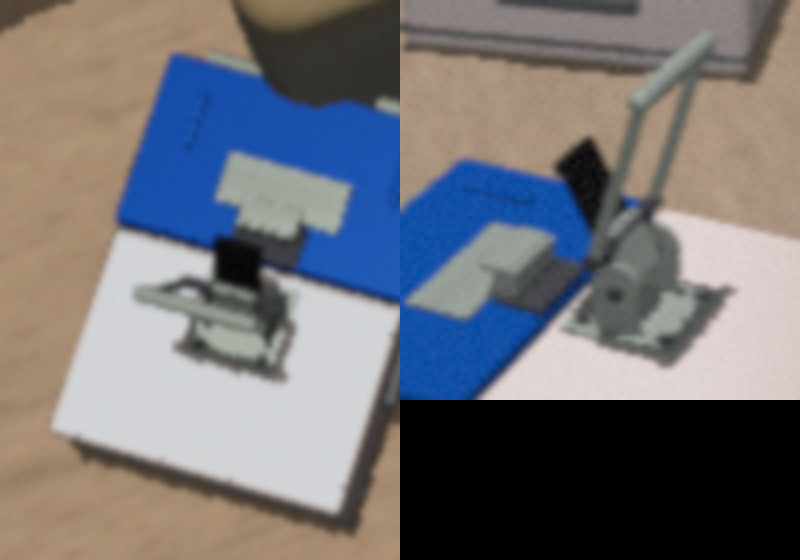

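The enlarged crop matches the spec: the lever leans towards the lid, the bar is up at about box (-38, 0, 174), and the keeper is clear. The calibration spread suggests moving the box origin by about -3 mm in x. Next I'll work out the tool axes and the approach.

```bash
cat >> h.py <<'E'
O=O+RB@np.array([-.003,0,0])
def tool():
    o=ctrl.get_obs();q=o["eef_rot"];return o,Ro.from_quat([q[1],q[2],q[3],q[0]])
def goto(b):   # TCP target in box mm -> shift in tool axes (cm), turn to reach jaw||box x, tool down
    o,R=tool();M=R.as_matrix()
    print("t",o["time_s"].round(2),"box pos",box(o["eef_pos"]).round(1),"F(box)",(RB.T@o["wrist_force"]).round(1),"open",round(float(o["opening"]),2))
    best=None
    for s in(1,-1):
        down=np.array([0,0,-1.]);x=s*RB[:,0];T=Ro.from_matrix(np.stack([x,down,np.cross(x,down)],1))
        r=(R.inv()*T).as_rotvec()
        if best is None or np.linalg.norm(r)<np.linalg.norm(best):best=r
    print("tool axes in box:\n",(RB.T@M).round(2));print("turn",best.round(3),"shift cm",(M.T@(world(b)-o["eef_pos"])*100).round(2))
E
python3 -c "
from h import *
print(tool()[0]['q'].round(2));goto((-90,0,230))"
```

```text
[ 1.07  0.18  1.61  0.    1.35 -0.21]Traceback (most recent call last):
  File "<string>", line 3, in <module>
    print(tool()[0]['q'].round(2));goto((-90,0,230))
                                   ~~~~^^^^^^^^^^^^^
  File "h.py", line 19, in goto
    print("t",o["time_s"].round(2),"box pos",box(o["eef_pos"]).round(1),"F(box)",(RB.T@o["wrist_force"]).round(1),"open",round(float(o["opening"]),2))
              ^^^^^^^^^^^^^^^^^
AttributeError: 'float' object has no attribute 'round'
```

```bash
sed -i 's/o\["time_s"\].round(2)/round(o["time_s"],2)/' h.py
python3 -c "
from h import *
goto((-90,0,230))"
```

```text
t 0.1 box pos [-511.9  186.4  230.5] F(box) [ 0.2 -0.5 -0.6] open 1.0
tool axes in box:
 [[-0.09 -0.   -1.  ]
 [ 1.   -0.   -0.09]
 [-0.   -1.    0.  ]]
turn [-1.000e-03 -1.485e+00 -1.000e-03] shift cm [-22.2    0.07 -40.43]
```

```bash
python3 -m jog '[[[0,0,0],[0,-0.124,0],0],[[0,0,0],[0,-0.124,0],0],[[0,0,0],[0,-0.124,0],0],[[0,0,0],[0,-0.124,0],0],[[0,0,0],[0,-0.124,0],0],[[0,0,0],[0,-0.124,0],0],[[0,0,0],[0,-0.124,0],0],[[0,0,0],[0,-0.124,0],0],[[0,0,0],[0,-0.124,0],0],[[0,0,0],[0,-0.124,0],0],[[0,0,0],[0,-0.124,0],0],[[0,0,0],[0,-0.121,0],0]]'
python3 -c "
from h import *
goto((-90,0,230))"
```

```text
time_s: 1.1
eef_pos: [0.1663, 0.5454, 0.2236]
eef_rot: [0.13, -0.127, -0.691, 0.7]
wrist_force: [1.1, 0.5, 0.1]
opening: -0.0
t 1.1 box pos [-512.4  182.1  223.6] F(box) [0.8 0.9 0.1] open -0.0
tool axes in box:
 [[-1.   -0.    0.02]
 [-0.02 -0.01 -1.  ]
 [ 0.   -1.    0.01]]
turn [-0.014  0.019  0.002] shift cm [-41.89  -0.45  19.01]
```

```bash
python3 -m jog '[[[-3.6,-0.1,1.7],[-0.014,0.02,0],0],[[-3.6,-0.1,1.7],[0,0,0],0],[[-3.6,-0.1,1.7],[0,0,0],0],[[-3.6,-0.1,1.7],[0,0,0],0],[[-3.6,-0.1,1.7],[0,0,0],0],[[-3.6,-0.1,1.7],[0,0,0],0],[[-3.6,-0.1,1.7],[0,0,0],0],[[-3.6,-0.1,1.7],[0,0,0],0],[[-3.6,-0.1,1.7],[0,0,0],0],[[-3.6,-0.1,1.7],[0,0,0],0],[[-2,-0.1,1],[0,0,0],0],[[0,0,0],[0,0,0],0]]'
python3 -c "
from h import *
goto((-80,0,158))"
```

```text
time_s: 2.1
eef_pos: [0.4617, 0.2246, 0.2289]
eef_rot: [0.132, -0.128, -0.694, 0.697]
wrist_force: [0.7, -0.3, 1.2]
opening: -0.002
t 2.1 box pos [-118.4   -4.7  228.9] F(box) [ 0.7 -0.   1.2] open -0.0
tool axes in box:
 [[-1.   -0.01  0.01]
 [-0.01 -0.01 -1.  ]
 [ 0.01 -1.    0.01]]
turn [-0.005  0.015  0.005] shift cm [-3.88  7.07 -0.45]
```

Now lower behind the bar.

```bash
python3 -m jog '[[[-0.5,2.5,-0.4],[-0.005,0.015,0.005],0],[[-0.5,2.5,0],[0,0,0],0],[[-0.5,1.6,0],[0,0,0],0],[[-1,0,0],[0,0,0],0],[[0,0,0],[0,0,0],0]]'
python3 - <<'E'
from h import *
goto((0,0,158))
c=imaging.camera("side");cv2.imwrite("pics/s2.png",cv2.resize(c["frame"][180:380,230:430,::-1],None,fx=3,fy=3,interpolation=cv2.INTER_CUBIC))
E
```

```text
time_s: 2.52
eef_pos: [0.4872, 0.2183, 0.1609]
eef_rot: [-0.137, 0.137, 0.694, -0.693]
wrist_force: [0.0, -0.3, -0.1]
opening: 0.001
t 2.52 box pos [-92.4  -1.  160.9] F(box) [ 0.1 -0.2 -0.1] open 0.0
tool axes in box:
 [[-1.   -0.   -0.01]
 [ 0.01  0.   -1.  ]
 [ 0.   -1.   -0.  ]]
turn [ 0.001 -0.005  0.001] shift cm [-9.24  0.29 -0.15]
```

View pics/s2.png

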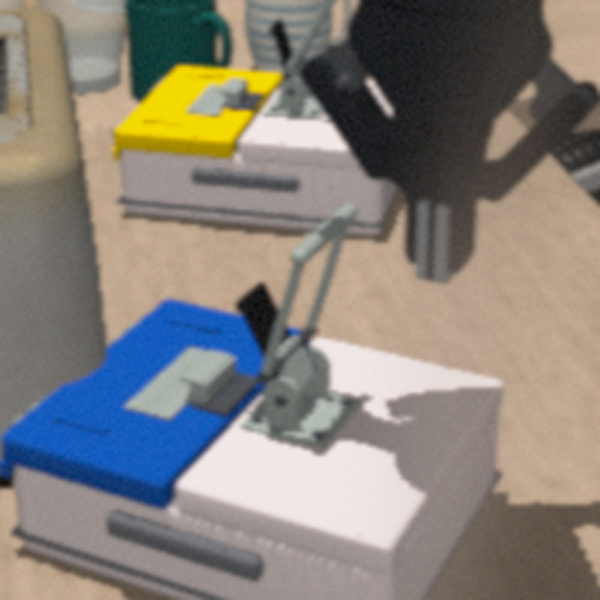

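The closed fingertips at about (430,275) are behind the bar at (325,235) and below its top. Push it over.

```bash
python3 -m jog '[[[-1.2,0,0],[0,0,0],0],[[-1.2,0,0],[0,0,0],0],[[-1.0,0,0],[0,0,0],0],[[-0.7,0,0],[0,0,0],0],[[-0.7,0,0],[0,0,0],0],[[-0.7,0,0],[0,0,0],0],[[-0.7,0,0],[0,0,0],0],[[-0.7,0,0],[0,0,0],0],[[-0.7,0,0],[0,0,0],0]]'
python3 - <<'E'
from h import *
goto((0,0,158))
c=imaging.camera("side");cv2.imwrite("pics/s3.png",cv2.resize(c["frame"][180:380,230:430,::-1],None,fx=3,fy=3,interpolation=cv2.INTER_CUBIC))
E
```

```text
time_s: 3.32
eef_pos: [0.5652, 0.1889, 0.1663]
eef_rot: [-0.134, 0.138, 0.695, -0.692]
wrist_force: [-0.6, 0.6, 1.2]
opening: 0.003
t 3.32 box pos [ -9.    1.  166.3] F(box) [-0.8  0.3  1.2] open 0.0
tool axes in box:
 [[-1.  0. -0.]
 [ 0.  0. -1.]
 [-0. -1. -0.]]
turn [ 0.005 -0.003 -0.004] shift cm [-0.9   0.83  0.1 ]
```

View pics/s3.png

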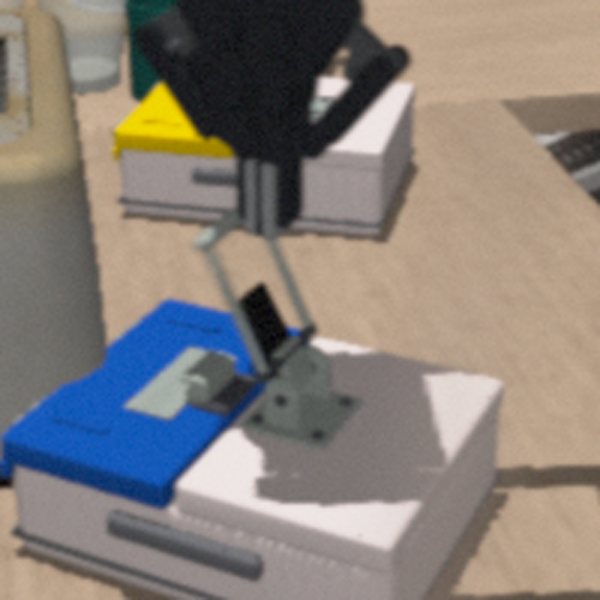

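The loop is past upright and tipping towards the lid, with its bar near (230,235). I'll push a little more, then let it fall.

```bash
python3 -m jog '[[[-0.7,0,0],[0,0,0],0],[[-0.7,0,0],[0,0,0],0],[[0,0,0],[0,0,0],0],[[0,0,0],[0,0,0],0],[[0,0,0],[0,0,0],0],[[0,0,0],[0,0,0],0]]'
python3 - <<'E'
from h import *
goto((15,0,125))
c=imaging.camera("side");cv2.imwrite("pics/s4.png",cv2.resize(c["frame"][180:380,230:430,::-1],None,fx=3,fy=3,interpolation=cv2.INTER_CUBIC))
B=box(cloud(c))[180:380,230:430];f=c["frame"][180:380,230:430].astype(int)
s=(f.max(-1)<45)&(abs(B[...,0]+10)<45)&(abs(B[...,1])<25)&(B[...,2]>85)&(B[...,2]<142);p=B[s]
print(len(p),np.percentile(p,[2,50,98],axis=0).round())
E
```

```text
time_s: 3.87
eef_pos: [0.5807, 0.1821, 0.1657]
eef_rot: [-0.135, 0.138, 0.695, -0.693]
wrist_force: [-0.2, 0.1, -0.9]
opening: 0.002
t 3.87 box pos [  7.8   0.5 165.7] F(box) [-0.2 -0.  -0.9] open 0.0
tool axes in box:
 [[-1.  0. -0.]
 [ 0.  0. -1.]
 [-0. -1. -0.]]
turn [ 0.005 -0.004 -0.004] shift cm [-0.7   4.07  0.06]
195 [[-20.  -8. 107.]
 [ -8.   3. 120.]
 [  0.  20. 133.]]
```

View pics/s4.png

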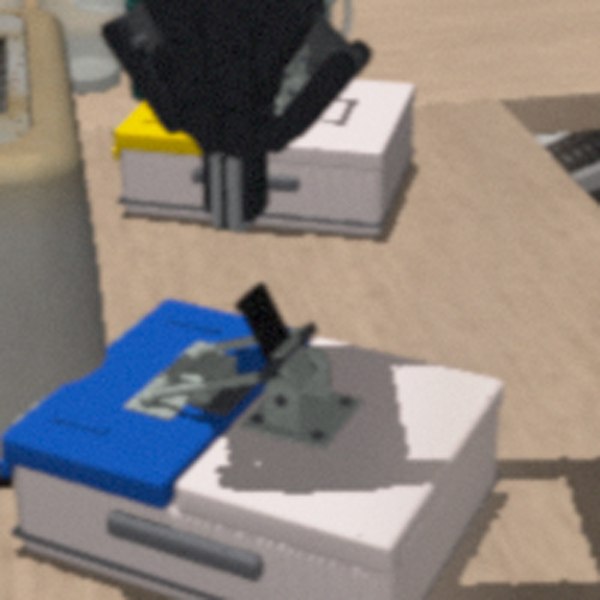

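The loop has dropped and its bar lies beyond the keeper, around (155-215, 345-410). The lever hasn't moved and its tip is at about (0, 0, 133). Before going round the lever I'll check the clearance to the toaster.

```bash
python3 - <<'E'
from h import *
for n in("top","side"):
    c=dict(np.load(f"pics/{n}0.npz"));B=box(cloud(c));k=(c["depth"]>0)&(B[...,0]>60)&(B[...,0]<220)&(abs(B[...,1])<60)
    for lo in range(80,260,20):
        p=B[k&(B[...,2]>lo)&(B[...,2]<=lo+20)]
        if len(p)>5: print(n,lo,len(p),"xmin",np.percentile(p[:,0],3).round(),"zmax",p[:,2].max().round())
c=imaging.camera("top");B=box(cloud(c));k=(c["depth"]>0)&(abs(B[...,1])<70)&(B[...,2]>165)&(B[...,2]<250)&(B[...,0]<80)
for lo in range(165,250,10):
    p=B[k&(B[...,2]>lo)&(B[...,2]<=lo+10)]
    if len(p)>5: print("grip",lo,np.percentile(p[:,0],[1,99]).round())
E
```

```text
top 80 145 xmin 91.0 zmax 100.0
top 100 217 xmin 91.0 zmax 120.0
top 120 306 xmin 93.0 zmax 140.0
top 140 346 xmin 94.0 zmax 160.0
top 160 363 xmin 96.0 zmax 180.0
top 180 2904 xmin 105.0 zmax 199.0
side 80 664 xmin 88.0 zmax 100.0
side 100 688 xmin 89.0 zmax 120.0
side 120 745 xmin 90.0 zmax 140.0
side 140 752 xmin 91.0 zmax 160.0
side 160 819 xmin 93.0 zmax 180.0
side 180 2164 xmin 98.0 zmax 194.0
grip 215 [-29. -12.]
grip 225 [-35. -20.]
grip 235 [-44. -25.]
grip 245 [-42. -30.]
```

```bash
python3 -m jog '[[[-1.0,0,0.05],[0,0,0],0],[[-1.0,0,0],[0,0,0],0],[[0,0,0],[0,0,0],0],[[0,1.5,0],[0,0,0],0],[[0,1.5,0],[0,0,0],0],[[0,1.2,0],[0,0,0],0],[[0,0,0],[0,0,0],0]]'
python3 -c "
from h import *
goto((-25,0,122))"
```

```text
time_s: 4.55
eef_pos: [0.6038, 0.1731, 0.1242]
eef_rot: [-0.133, 0.14, 0.696, -0.692]
wrist_force: [0.1, 0.7, -0.4]
opening: 0.001
t 4.55 box pos [ 32.6   0.7 124.2] F(box) [-0.2  0.7 -0.4] open 0.0
tool axes in box:
 [[-1.    0.01 -0.  ]
 [ 0.    0.01 -1.  ]
 [-0.01 -1.   -0.01]]
turn [ 0.007 -0.004 -0.008] shift cm [5.77 0.17 0.1 ]
```

```bash
python3 -m jog '[[[0.8,0,0],[0,0,0],0],[[0.8,0,0],[0,0,0],0],[[0.8,0,0],[0,0,0],0],[[0.8,0,0],[0,0,0],0],[[0.8,0,0],[0,0,0],0],[[0.6,0,0],[0,0,0],0],[[0.6,0,0],[0,0,0],0],[[0.5,0,0],[0,0,0],0],[[0,0,0],[0,0,0],0]]'
python3 - <<'E'
from h import *
goto((-40,0,145))
c=imaging.camera("side");cv2.imwrite("pics/s5.png",cv2.resize(c["frame"][180:380,230:430,::-1],None,fx=3,fy=3,interpolation=cv2.INTER_CUBIC))
E
```

```text
time_s: 5.3
eef_pos: [0.5483, 0.1972, 0.1284]
eef_rot: [-0.13, 0.142, 0.696, -0.691]
wrist_force: [0.0, -0.2, -0.0]
opening: -0.001
t 5.3 box pos [-27.9   2.3 128.4] F(box) [ 0.1 -0.2 -0. ] open -0.0
tool axes in box:
 [[-1.    0.02 -0.  ]
 [ 0.    0.01 -1.  ]
 [-0.02 -1.   -0.01]]
turn [ 0.01  -0.004 -0.016] shift cm [ 1.19 -1.68  0.22]
```

View pics/s5.png

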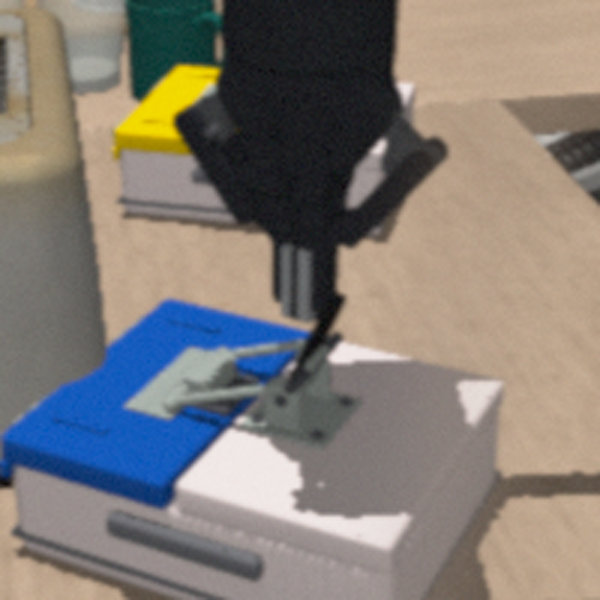

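The bar is now drawn in behind the keeper lip (around (175,405)), and the lever leans back with its tip at (340,297). Next: lift, move over the tip, then press down.

```bash
python3 -m jog '[[[0,-1.0,0.2],[0.01,0,-0.016],0],[[0,-1.2,0],[0,0,0],0],[[1.1,0,0],[0,0,0],0],[[1.1,0,0],[0,0,0],0],[[0,0,0],[0,0,0],0],[[0,0.8,0],[0,0,0],0],[[0.2,0.8,0],[0,0,0],0],[[0.2,0.8,0],[0,0,0],0],[[0,0,0],[0,0,0],0]]'
python3 -c "
from h import *
goto((-64,0,92))"
```

```text
time_s: 6.1
eef_pos: [0.5194, 0.2063, 0.1234]
eef_rot: [0.137, -0.135, -0.694, 0.694]
wrist_force: [-0.1, -0.5, 0.4]
opening: 0.001
t 6.1 box pos [-5.800e+01 -1.000e-01  1.234e+02] F(box) [ 0.1 -0.5  0.4] open 0.0
tool axes in box:
 [[-1. -0. -0.]
 [ 0. -0. -1.]
 [ 0. -1.  0.]]
turn [-0.001 -0.003  0.002] shift cm [ 0.59  3.14 -0.01]
```

```bash
python3 -m jog '[[[0.2,0.7,0],[0,0,0],0],[[0.2,0.7,0],[0,0,0],0],[[0.2,0.6,0],[0,0,0],0],[[0,0.6,0],[0,0,0],0],[[0,0.5,0],[0,0,0],0],[[0,0.2,0],[0,0,0],0]]'
python3 - <<'E'
from h import *
goto((-64,0,92))
c=imaging.camera("side");cv2.imwrite("pics/s6.png",cv2.resize(c["frame"][180:380,230:430,::-1],None,fx=3,fy=3,interpolation=cv2.INTER_CUBIC))
E
```

```text
time_s: 6.6
eef_pos: [0.5125, 0.2096, 0.0908]
eef_rot: [0.138, -0.134, -0.694, 0.694]
wrist_force: [-16.8, -6.6, 31.1]
opening: -0.001
t 6.6 box pos [-65.6   0.4  90.8] F(box) [-13.1 -12.5  31.1] open -0.0
tool axes in box:
 [[-1. -0. -0.]
 [ 0. -0. -1.]
 [ 0. -1.  0.]]
turn [-0.002 -0.003  0.005] shift cm [-0.16 -0.12  0.04]
```

View pics/s6.png

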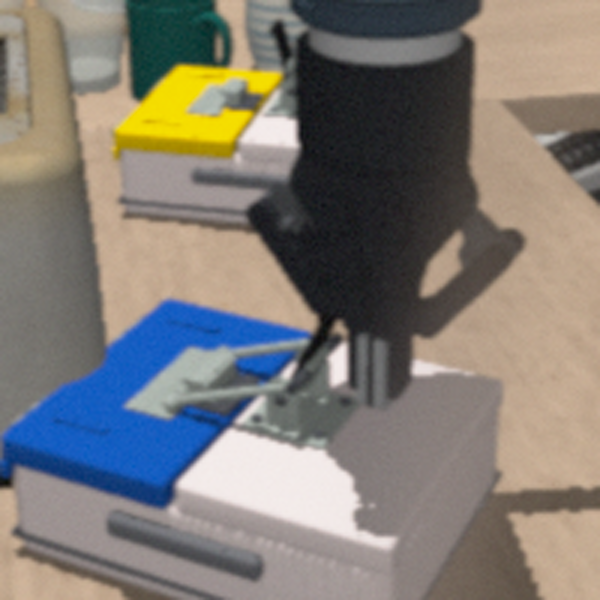

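That missed: the fingers came down in front of the lever (the fingertips are at (375,400), the lever is still raised at (320,340)) and something touched at 31 N. The closed finger pair is thinner than I assumed, at about 10 mm half-width. I'll lift off and retry from the lid side.

```bash
python3 -m jog '[[[0,-1.5,0],[0,0,0],0],[[0,-2,0],[0,0,0],0],[[0,-2,0],[0,0,0],0],[[0,-1,0],[0,0,0],0],[[-1.8,0,0],[0,0,0],0],[[-1.8,0,0],[0,0,0],0],[[-1.2,0,0],[0,0,0],0],[[0,0,0],[0,0,0],0]]'
python3 - <<'E'
from h import *
goto((-15,0,128))
c=imaging.camera("side");cv2.imwrite("pics/s7.png",cv2.resize(c["frame"][180:380,230:430,::-1],None,fx=3,fy=3,interpolation=cv2.INTER_CUBIC))
B=box(cloud(c));f=c["frame"].astype(int)
s=(f.max(-1)<45)&(abs(B[...,0]+25)<45)&(abs(B[...,1])<25)&(B[...,2]>85)&(B[...,2]<142);p=B[s]
print(len(p),np.percentile(p,[2,50,98],axis=0).round())
E
```

```text
time_s: 7.32
eef_pos: [0.5589, 0.1911, 0.1581]
eef_rot: [0.137, -0.134, -0.694, 0.694]
wrist_force: [-0.2, -0.1, 0.2]
opening: -0.0
t 7.32 box pos [-15.7   0.6 158.1] F(box) [-0.1 -0.1  0.2] open -0.0
tool axes in box:
 [[-1. -0. -0.]
 [ 0. -0. -1.]
 [ 0. -1.  0.]]
turn [-0.001 -0.002  0.003] shift cm [-0.08  3.01  0.06]
87 [[-45.  -8. 105.]
 [-40.   9. 123.]
 [-29.  18. 137.]]
```

View pics/s7.png

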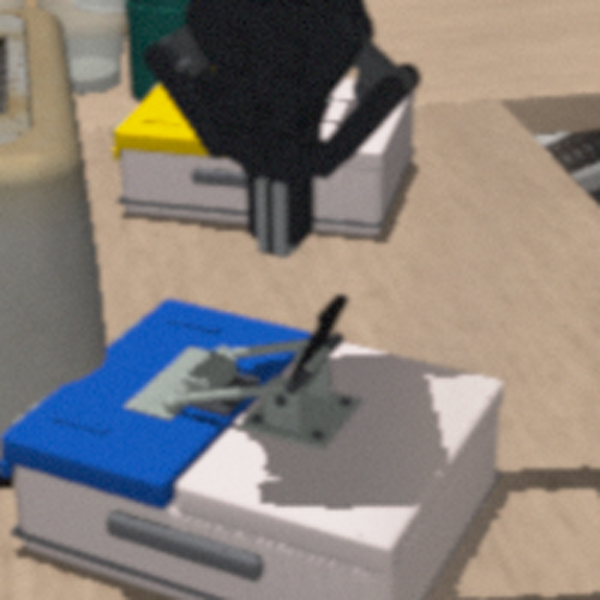

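Everything is intact: the lever is at about 1.1 rad with its tip at (340,300), and the loop is in place. Retry along the arc from the lid side.

```bash
python3 -m jog '[[[0,1.5,0],[0,0,0],0],[[0,1.5,0],[0,0,0],0],[[0,0.2,0],[0,0,0],0],[[0.7,0.2,0],[0,0,0],0],[[0.7,0.3,0],[0,0,0],0],[[0.7,0.4,0],[0,0,0],0],[[0,0,0],[0,0,0],0]]'
python3 -c "
from h import *
goto((-42,0,119))"
```

```text
time_s: 7.95
eef_pos: [0.5336, 0.2009, 0.1141]
eef_rot: [0.138, -0.133, -0.693, 0.695]
wrist_force: [-0.4, -0.3, -0.0]
opening: 0.004
t 7.95 box pos [-42.8   0.3 114.1] F(box) [-0.3 -0.4 -0. ] open 0.0
tool axes in box:
 [[-1.   -0.01 -0.  ]
 [ 0.   -0.   -1.  ]
 [ 0.01 -1.    0.  ]]
turn [-0.003 -0.002  0.007] shift cm [-0.08 -0.49  0.03]
```

```bash
cat > lev.py <<'E'
from h import *
c=imaging.camera("side");B=box(cloud(c));f=c["frame"].astype(int)
cv2.imwrite("pics/now.png",cv2.resize(c["frame"][180:380,230:430,::-1],None,fx=3,fy=3,interpolation=cv2.INTER_CUBIC))
s=(f.max(-1)<45)&(abs(B[...,0]+45)<45)&(abs(B[...,1])<25)&(B[...,2]>76)&(B[...,2]<142);p=B[s]
for lo in range(76,142,6):
    q=p[(p[:,2]>lo)&(p[:,2]<=lo+6)]
    if len(q)>2: print(lo,len(q),np.percentile(q[:,0],[5,95]).round(),q[:,1].mean().round())
E
python3 lev.py
```

```text
94 19 [-34. -24.] 3.0
100 27 [-40. -32.] 6.0
106 16 [-46. -39.] 6.0
112 8 [-53. -47.] 9.0
118 16 [-60. -54.] 5.0
124 39 [-61. -52.] 5.0
130 20 [-57. -32.] 6.0
136 27 [-57. -51.] 5.0
```

View pics/now.png

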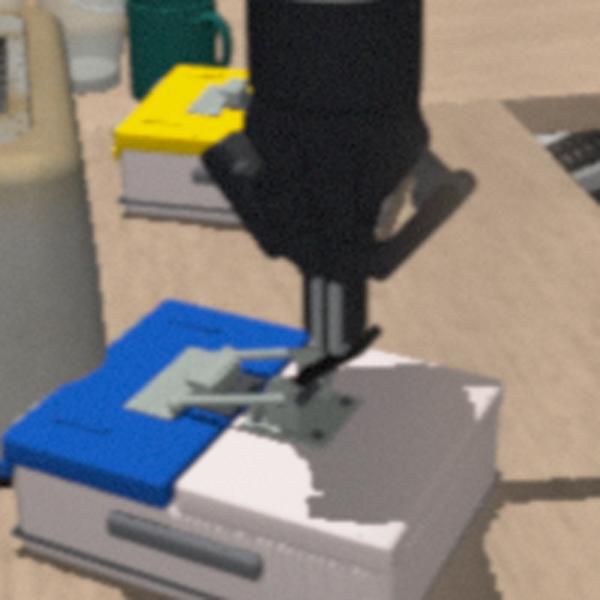

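The fingertip is on the lever's face, with the lever at about 0.7 rad (tip at (378,332)) and the loop hooked. Continue down.

```bash
python3 -m jog '[[[0.4,0.3,0],[0,0,0],0],[[0.4,0.5,0],[0,0,0],0],[[0.3,0.5,0],[0,0,0],0],[[0.1,0.5,0],[0,0,0],0],[[0.0,0.2,0],[0,0,0],0]]'
python3 -c "
from h import *
goto((-56,0,91))"
```

```text
time_s: 8.42
eef_pos: [0.5226, 0.2064, 0.0952]
eef_rot: [-0.136, 0.134, 0.694, -0.694]
wrist_force: [-0.0, 0.1, -0.5]
opening: -0.0
t 8.42 box pos [-55.1   1.3  95.2] F(box) [-0.1  0.1 -0.5] open -0.0
tool axes in box:
 [[-1. -0. -0.]
 [ 0. -0. -1.]
 [ 0. -1.  0.]]
turn [-0.001 -0.001  0.003] shift cm [0.09 0.42 0.13]
```

```bash
python3 -m jog '[[[0,0.25,0.1],[0,0,0],0],[[0,0.15,0],[0,0,0],0],[[0,0,0],[0,0,0],0]]'; python3 lev.py
```

```text
time_s: 8.67
eef_pos: [0.5216, 0.2055, 0.0909]
eef_rot: [0.137, -0.133, -0.694, 0.694]
wrist_force: [-3.1, -0.7, 4.4]
opening: 0.001
88 128 [-59. -25.] 3.0
100 3 [-45. -44.] 7.0
106 4 [-68. -45.] 7.0
112 3 [-68. -47.] 6.0
118 12 [-70. -65.] 6.0
124 13 [-70. -61.] 6.0
130 37 [-70. -48.] 9.0
136 99 [-70. -37.] 10.0
```

The lever is at z 88-91 and the fingertips meet firm contact at z 90.9, so it is fully down. Retreat and verify.

```bash
python3 -m jog '[[[0,-1,0],[0,0,0],0],[[0,-3,0],[0,0,0],0],[[0,-3.5,0],[0,0,0],0],[[0,-3.5,0],[0,0,0],0],[[2,-2,0],[0,0,0],0],[[3.5,0,0],[0,0,0],0],[[3.5,0,0],[0,0,0],0],[[3,0,0],[0,0,0],0],[[0,0,0],[0,0,0],0],[[0,0,0],[0,0,0],0],[[0,0,0],[0,0,0],0],[[0,0,0],[0,0,0],0]]'; python3 lev.py
python3 - <<'E'
from h import *
c=imaging.camera("top");B=box(cloud(c));f=c["frame"].astype(int)
a=cv2.imread("pics/now.png")[220:520];a=cv2.resize(a[:,:400],(400,300))
p=cv2.resize(c["frame"][180:285,150:290,::-1],(400,300),interpolation=cv2.INTER_CUBIC);cv2.imwrite("pics/end.png",np.hstack([a,p]))
E
```

```text
time_s: 9.72
eef_pos: [0.41, 0.2509, 0.2342]
eef_rot: [-0.137, 0.136, 0.695, -0.693]
wrist_force: [0.2, -0.2, -0.3]
opening: 0.0
88 164 [-55. -27.] 1.0
94 7 [-54. -43.] 3.0
```

View pics/end.png

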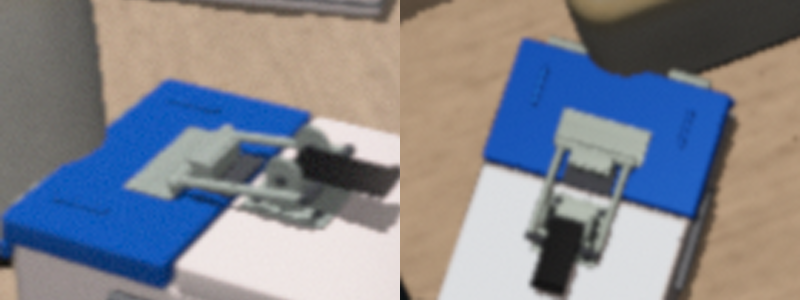

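The lever stays flat with the gripper away. In both views the wires run taut past the keeper, and the bar is down behind it, not on top.

```bash
python3 -c "
from bench import ctrl
print(ctrl.hand_in())"
```

```text
the job is handed in; nothing more can be done
None
```

The blue box's latch is fastened, and I handed the job in at about 10 s on the robot's clock. I pushed the wire loop over so its bar dropped behind the keeper. Then I swept the black lever back and pressed it down.

- **Last checks:** After the gripper backed away, the lever lay flat at z about 88–91 mm. The wires ran straight to the keeper with the bar at lid level behind it. The wrist force was near zero.
- **Not measured:** I judged the hook and the snap over centre from these pictures and the lever staying down. I had no reading of the keeper's travel.
- **Failed try:** My first downward push missed, because the closed fingers are thinner than I assumed. They came down in front of the lever, and the wrist read about 35 N in all (31 N of it vertical). I did not establish what the gripper was pressing on. A picture afterwards showed the lever and loop unchanged, and the second push, from the lid side, worked.
- **Yellow box:** I never moved the gripper near it, and its latch looked unchanged in the pictures taken along the way.

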